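Fish a lock cylinder out from under the bench rack

ROBOT

A 7-joint arm with a two-finger parallel gripper is mounted at the origin on the work surface. World frame = base frame: x ahead of the robot, y to its left, z up, the work surface at z = 0. Lengths are in m, angles in rad, forces in N, time in s.
With the tool pointing down it reaches from about 0.4 to 0.9 m from the base axis. Payload 5.6 kg.
Tool frame: the origin (TCP) lies midway between the tips of the shut fingers; the grasp point (between the pads) lies 19 mm behind it; y points along the fingers, z is the direction in which the jaws open and shut, and the axes are right-handed (so a half turn about y gives the same grasp; the last joint's range is limited). The gripper opens to 92 mm and grips with 3 to 60 N. Pads are 20 mm wide; open, the fingers measure 128 mm over their backs; the gripper's body (75 mm by 189 mm) begins 69 mm behind the grasp point.
Start: joints at [-1.224, 0.468, -0.012, 1.603, 0.006, 1.071, -0.056], TCP at [0.247, 0.601, 0.193] pointing down, gripper open.
Joint ranges: [-2.53, 2.53], [-0.31, 2.02], [-1.57, 1.55], [0.28, 2.44], [-1.29, 4.43], [0.15, 1.84], [-2.92, 2.92]. Speed limits (rad/s): [2.57, 2.57, 3.14, 3.14, 3.14, 3.14, 3.14].

INTERFACE

Orientations are given as a 3x3 rotation matrix whose columns are the frame's x, y, z axes.
In Python, from station import env, effector, solver, viewer, workorder, search_frame, tip_of gives the robot as it stands. Calls block until the motion is done:
- env.reach(position, orientation): joint-space move of the TCP to a pose.
- env.movel(position, frame=None, rate=0.15): straight line of the TCP; frame=None keeps the orientation; rate is the mean speed in m/s.
- env.goto_joints(angles): joint-space move.
- effector.release() and effector.grasp(squeeze=None): open the fingers fully, or close them until they stop; squeeze is the grip in N (None keeps the last).
- env.pause(seconds).
- solver.inverse_kinematics(position, orientation): joint angles nearest the present ones, or None.
- env.sense(): the state.
- viewer.read_camera(name): name is "side" or "top"; returns (picture, depth): 384x512x3 uint8, red, green, blue; 384x512 float32, m along the optical axis (not along the pixel's ray), 0 where there is no reading.
- viewer.camera_info(name): a dict with "intrinsics" (3x3 intrinsics, pixels), "eye" and "rotation" of the camera in the world. Camera axes: x right, y up, looking along -z (the intrinsics and any distortion apply to the point x, -y, -z); pixel columns grow to the right and rows downward; lengths in m; the calibration is good to about 2 mm. A picture is of the moment at which its call begins. camera_info takes no time and is no camera call.
A pose or a line that the arm cannot do raises env.PlanningError and nothing moves.
- workorder.finish_job(): hands the job in, once; it reports no verdict.
Trained networks look in the newest picture that a camera, given by its name, has taken for a name from the list of things; names that differ only in an ending like _2 or _b are one class to them, and where a whole thing is asked for, a point or a joint stands for the part that bears it (a point fixed in the world has none). Each returns a list of dicts, best first, with "score" (0 to 1); they miss things now and then, are a little off and sometimes report something else, mostly with a low value. They report only what shows in the picture. A call takes as long as a camera call. They do not tell look-alikes from the thing itself.
- search_frame(camera, name): "at" ([x, y, z] in m, in world coordinates, good to about 4 mm: the middle of the surface that is visible of it).
- tip_of(camera, name): "at" ([x, y, z] in m, in world coordinates, good to about 4 mm: a listed point, or the origin of a listed thing).
The state is a dict: "t": time; "joint_positions": joint angles; "joint_velocities": joint speeds; "tau": joint torques, N m; "ee_pos": TCP position; "tcp_rot": TCP orientation; "wrist_force": force on the tool from outside, world axes, zero at the start; "moment": the same for the moment, N m; "gripper_width": finger opening in m.
Only numpy, scipy, OpenCV 4.12 (cv2) and the standard library are available. Lean on these libraries where they do the work, as an engineer would, in place of code of your own. Each camera call takes 0.05 s, during which the arm holds its last target.

TASK

A brass lock cylinder (the threaded barrel with a round face plate at its foot) has ended up under the low wire rack beside a plain bush. Take the pick-up reacher by its grip, put its jaws round the lock cylinder, squeeze the trigger just firmly enough to hold it (gently: hard squeezing mars it), bring it out, lift it across and, without dropping it, set it down upright on the small rubber mat, well inside its edges. Touch the cylinder only with the reacher, do not tip it over, leave the bush and everything else where they are, and leave the reacher lying flat on the bench as it lay at first, clear of the mat.

Things in the scene. Friction and masses are not known exactly. Their poses are not given: they have to be found in the camera images.
- reacher: The reacher: a 320 mm pick-up tool lying on its flat sole, black plastic with an aluminium shaft, 0.3 kg, balanced at its grip. Origin at the sole under the grip; x along the tool to the jaws, z up. Flat outer faces to take it by from above: black fixed grip at y = -26 mm (120 mm long, 46 tall), grey trigger at y = +26 mm (74 mm long, 9 to 45 mm above the sole). A 48 mm wide housing spans x = 58 to 88 mm.
- reacher_grip (a point): Middle of the reacher's grip, axes as the reacher: midway between the outer faces of fixed grip and free trigger (52 mm apart), 26 mm above the sole. One finger on each face both holds the tool and squeezes it. The point belongs to the fixed grip: in a gripper that closes evenly the tool shifts by half the trigger's travel towards its own +y.
- reacher_trigger (a joint): Trigger travel towards the fixed grip, m: 0 free, 0.020 stop. 9 N starts it, plus 0.3 N per mm; it springs back. It closes both jaws evenly, which meet the lock cylinder at 0.011 to 0.017, as its flats lie; from there the linkage is stiff: each further N puts about 0.5 N on each jaw with hardly any travel, so it must be felt. 20 to 30 N on the trigger holds well; above 33 N (12 N on a jaw) mars the brass.
- jaw_mid (a point): Middle of a thing held in the jaws: 215 mm ahead of the grip point along the tool, 19 mm above its sole; axes as the reacher. Jaw pads are flat, 28 mm along the tool, from 7 to 31 mm above the sole. Free, they stand about 46 mm apart inside, 66 mm wide outside, and end 20 mm ahead of this point. The jaws' head begins 57 mm behind it, on a 12 mm shaft 24 mm above the sole.
- reacher_jaw_l: The jaw on the reacher's +y side (the trigger's side), a steel arm with rubber pads. Origin: below its pivot, level with the sole, 170 mm ahead of the grip point.
- reacher_jaw_r: The jaw on the reacher's -y side, likewise.
- cylinder: The brass lock cylinder; origin at the centre of its foot, z up.
- cylinder_mid (a point): Centre, 18 mm above its foot, of the brass lock cylinder: a threaded barrel 26 mm in diameter with two flats (17 mm across them, along its y axis), 36 mm tall, standing on a face plate 34 mm in diameter and 4 mm thick, with a small flat steel cam on top (39 mm in all); hollow, 0.05 to 0.11 kg. It stands on the bench under the rack, face plate down.
- bush_mid (a point): Centre, 11 mm above its foot, of a plain smooth brass bush, 22 mm in diameter and height, standing under the rack some 10 cm to the left or right of the lock cylinder. Leave it.
- rack: Low wire rack fixed to the bench: 240 mm deep (x), 280 mm wide (y). Origin at bench level under its centre; its open mouth is on its -x side, which looks to the robot's right. Four 12 mm legs at its corners; the wires, from 77 to 88 mm above the bench, lie 27 mm apart, and cartons up to 140 mm high stand on its rear (+x) half. Nothing but the two brass parts is under it.
- mat: Square black rubber mat fixed to the bench, 110 by 110 mm, 4 mm thick. Origin: centre of its underside, at bench level; z up.
- padlock: Brass padlock, 45 mm wide, on the bench on the far side. Leave it.
- screwdriver: Screwdriver lying on the bench on the far side. Leave it.
- tape: Tape measure, 70 by 40 by 62 mm, on the bench on the far side. Leave it.
Things that resemble listed ones, but are neither listed nor needed, are in the scene too. Of the things that look like the mat, the larger one is meant. Leave any green look-alike of the cylinder alone.

How it is judged:
On the way, in this order (a step that is already met when the one before it is completed fails the run):
1. both jaws of the reacher grip the lock cylinder under the rack (contact force between each of reacher_jaw_l, reacher_jaw_r and cylinder above 1 N and x of cylinder_mid in the frame of rack above -0.12 m), for 0.2 s.
2. the cylinder, in the jaws, is lifted clear of the bench outside the rack (contact force between each of reacher_jaw_l, reacher_jaw_r and cylinder above 0.5 N and height (world z) of cylinder_mid above 0.026 m and x of cylinder_mid in the frame of rack below -0.14 m), for 0.2 s.
3. the cylinder is set down on the mat while still in the jaws (contact force between each of reacher_jaw_l, reacher_jaw_r and cylinder above 0.5 N and z of cylinder_mid in the frame of mat between 0.0195 and 0.0245 m and x of cylinder_mid in the frame of mat between -0.045 and 0.045 m and y of cylinder_mid in the frame of mat between -0.045 and 0.045 m), for 0.1 s.
At the end, for the whole second after the job is handed in: The lock cylinder stands upright and still on the mat, centre within 45 mm of the mat's centre along each side, free of the jaws; the reacher lies still and level on its sole on the bench (within 0.08 rad), off the mat; the bush has moved under 12 mm (x of cylinder_mid in the frame of mat between -0.045 and 0.045 m and y of cylinder_mid in the frame of mat between -0.045 and 0.045 m and z of cylinder_mid in the frame of mat between 0.0195 and 0.0245 m and angle between each of cylinder_mid, reacher_grip's own z axis and vertical below 0.08 rad and linear speed of each of cylinder, reacher below 0.01 m/s and contact force between each of reacher_jaw_l, reacher_jaw_r and cylinder below 0.05 N and height (world z) of reacher_grip between 0.023 and 0.029 m and height (world z) of jaw_mid below 0.024 m and contact force between reacher and mat below 0.05 N and distance of bush_mid from where it was at the start of the episode below 0.012 m); the robot touches nothing.
It fails at once if the cylinder is squeezed with more than 12 N by a jaw (contact force between any of reacher_jaw_l, reacher_jaw_r and cylinder above 12 N).
It fails at once if the robot touches the cylinder itself (contact force between any of the fingers, the arm and cylinder above 0.2 N).
It fails at once if the cylinder is tipped over (angle between cylinder_mid's own z axis and vertical above 0.6 rad).
It fails at once if the cylinder is dropped (moves faster than 0.35 m/s out of the jaws) (linear speed of cylinder above 0.35 m/s and contact force between each of reacher_jaw_l, reacher_jaw_r and cylinder below 0.05 N).
It fails at once if the bush or a bystander is disturbed (distance of bush_mid from where it was at the start of the episode above 0.012 m or distance of any of padlock, screwdriver, tape from where it was at the start of the episode above 0.02 m).
It also fails if it takes over 72 s, if anything falls off the work surface, if the arm or the gripper's body presses on something with over 40 N, if the wrist force passes 120 N, or if a joint passes its speed limit or range.

## Working session

There is one attempt and no reset: what is moved stays moved. The work goes in short steps, each a Python script; the robot and the scene stay as the last script left them, time stands still between calls to the robot, and variables do not carry over. Pictures are saved under pics/ and viewed, and the job is handed in when it is done.

```bash
ls; mkdir -p pics
python3 - <<'E'
from station import env, effector, solver, viewer, workorder, search_frame, tip_of
import cv2
for c in ("side","top"):
    p,d=viewer.read_camera(c); cv2.imwrite(f"pics/{c}0.png",p[:,:,::-1])
    i=viewer.camera_info(c); print(c,i)
    for n in ["reacher","reacher_grip","jaw_mid","cylinder","cylinder_mid","bush_mid","rack","mat","padlock","screwdriver","tape"]:
        for f in (search_frame,tip_of):
            try: print(n,f.__name__,[(round(r["score"],2),[round(float(v),3) for v in r["at"]]) for r in f(c,n)])
            except Exception as e: print(n,f.__name__,e)
s=env.sense(); print(s)
E
```

```text
pics
side {'intrinsics': array([[354.94726363,   0.        , 256.11707824],
       [  0.        , 354.94726363, 190.67015794],
       [  0.        ,   0.        ,   1.        ]]), 'eye': array([0.21550221, 0.5241544 , 0.59301677]), 'rotation': array([[-0.83616853,  0.35649719, -0.41681164],
       [-0.54846993, -0.54586282,  0.63341497],
       [-0.00171132,  0.75825032,  0.6519613 ]])}
reacher call [(0.97, [0.63, -0.134, 0.031])]
reacher call [(0.81, [0.636, -0.204, 0.002])]
reacher_grip call [(0.74, [0.63, -0.139, 0.028])]
reacher_grip call [(0.93, [0.64, -0.205, 0.026])]
jaw_mid call [(0.72, [0.628, -0.136, 0.027])]
jaw_mid call [(0.71, [0.612, 0.005, 0.019]), (0.38, [0.768, 0.141, 0.002])]
cylinder call [(0.79, [0.359, 0.234, 0.022])]
cylinder call [(0.8, [0.363, 0.227, -0.001])]
cylinder_mid call [(0.7, [0.357, 0.236, 0.024]), (0.7, [0.588, 0.005, 0.027])]
cylinder_mid call [(0.62, [0.359, 0.23, 0.017])]
bush_mid call []
bush_mid call [(0.26, [0.805, 0.001, 0.002]), (0.18, [0.561, 0.24, -0.001])]
rack call [(0.57, [0.517, 0.311, 0.117])]
rack call [(0.63, [0.561, 0.242, -0.001])
[... 2387 characters left out ...]
 'joint_velocities': array([ 4.45563081e-04, -2.18030468e-04,  4.98874117e-04,  1.22564086e-04,
       -1.40382348e-03, -7.40506727e-05, -9.89445908e-04]), 'tau': array([-3.18388529e-04, -5.20402908e+01, -1.26075777e-02, -2.44058740e+01,
       -5.66836330e-02,  1.12488685e-02,  1.47234613e-05]), 'ee_pos': array([0.24703213, 0.60120631, 0.19307364]), 'tcp_rot': array([[ 9.24946422e-01,  5.30061916e-06,  3.80097509e-01],
       [-3.80097509e-01, -2.74687834e-05,  9.24946422e-01],
       [ 1.53436049e-05, -1.00000000e+00, -2.33924007e-05]]), 'wrist_force': array([ 0.10279876,  0.57989242, -0.16041054]), 'moment': array([0.04698905, 0.01620119, 0.01347336]), 'gripper_width': 0.0919973806535213}
```

View pics/side0.png

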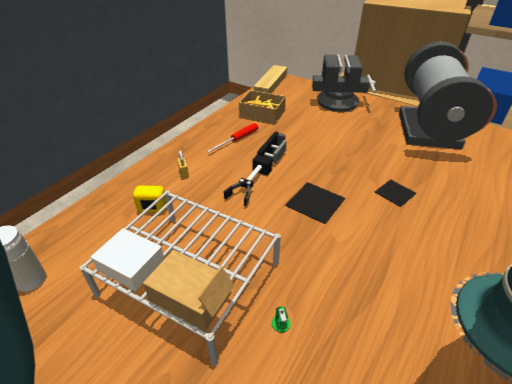

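View pics/top0.png

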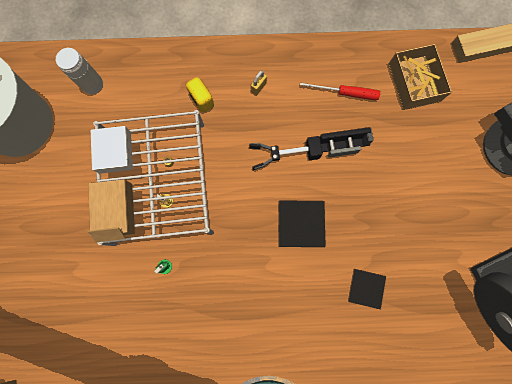

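Run:
```python
import cv2,numpy as np
t=cv2.imread("pics/top0.png")
a=cv2.resize(t[145:285,85:215],None,fx=4,fy=4,interpolation=cv2.INTER_CUBIC)
cv2.imwrite("pics/crop_rack.png",a)
b=cv2.resize(t[115:255,240:400],None,fx=4,fy=4,interpolation=cv2.INTER_CUBIC)
cv2.imwrite("pics/crop_reach.png",b)
```

```text
(no output)
```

View pics/crop_rack.png

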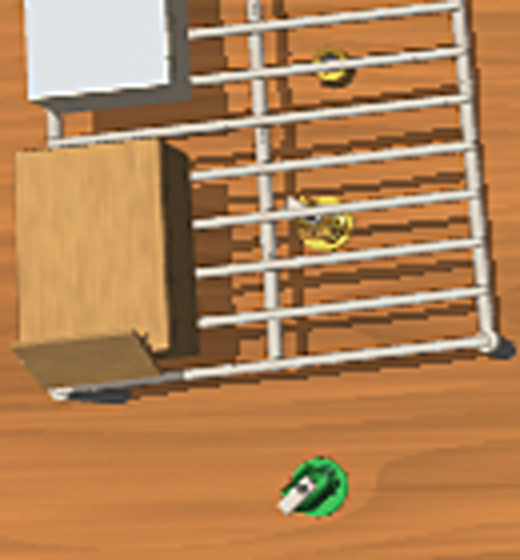

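View pics/crop_reach.png

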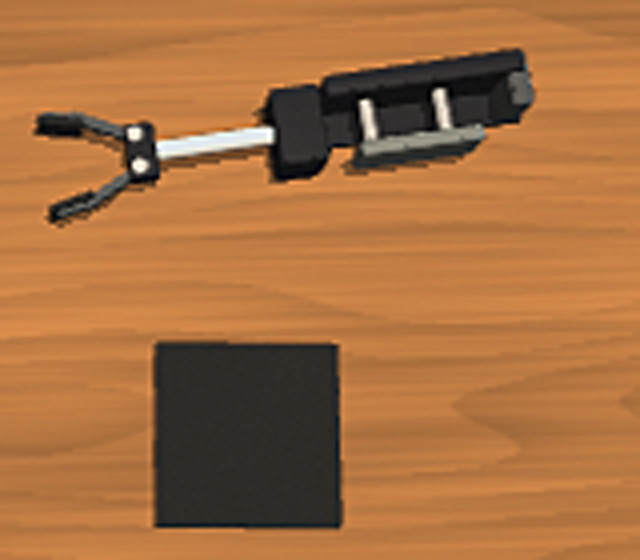

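```bash
cat > h.py <<'E'
from station import env, effector, solver, viewer, workorder, search_frame, tip_of
import cv2, numpy as np
def cloud(c,d):
    i=viewer.camera_info(c);K=i["intrinsics"];v,u=np.mgrid[0:d.shape[0],0:d.shape[1]]
    P=np.stack([(u-K[0,2])/K[0,0]*d,-(v-K[1,2])/K[1,1]*d,-d],-1)
    W=P@np.array(i["rotation"]).T+i["eye"]; W[d<=0]=np.nan; return W
def ray(c,u,v,z):
    i=viewer.camera_info(c);K=i["intrinsics"]
    r=np.array(i["rotation"])@np.array([(u-K[0,2])/K[0,0],-(v-K[1,2])/K[1,1],-1])
    e=np.array(i["eye"]); return e+r*(z-e[2])/r[2]
def proj(c,p):
    i=viewer.camera_info(c);K=i["intrinsics"];q=np.array(i["rotation"]).T@(np.array(p)-i["eye"])
    return K[0,0]*q[0]/-q[2]+K[0,2], K[1,1]*q[1]/q[2]+K[1,2]
E
python3 - <<'E'
from h import *
np.set_printoptions(precision=4,suppress=True)
p,d=viewer.read_camera("top"); W=cloud("top",d); np.save("pics/topd.npy",d)
print("bench z",np.nanmedian(W[200:260,220:270,2]))
print("cyl",ray("top",85+325/4,145+224/4,.004),"bush",ray("top",85+333/4,145+67/4,.02))
# wire mouth corners
for q in [(198.5,113),(207.5,232),(97,123),(99,243)]: print("rack corner",ray("top",*q,.085))
# reacher
Z=W[:,:,2]; m=np.zeros(Z.shape,bool); m[115:180,240:380]=True
m&=Z>0.010
pts=W[m]; print(m.sum())
g=p.astype(int)
sh=m&(g.min(2)>150); sh[:, :278]=False; sh[:,309:]=False
S=W[sh][:,:2]; c=S.mean(0); _,_,vt=np.linalg.svd(S-c); x=vt[0]*np.sign(vt[0][1]); print("shaft",sh.sum(),c,x,np.degrees(np.arctan2(x[1],x[0])), W[sh][:,2].max())
y=np.array([-x[1],x[0]])
L=(pts[:,:2]-c)@x; T=(pts[:,:2]-c)@y
for a in np.arange(-.26,.16,.01):
    k=(L>=a)&(L<a+.01)
    if k.sum()>2: print(round(a,2),k.sum(),T[k].min().round(4),T[k].max().round(4),pts[k,2].max().round(4))
print(L.min(),L.max())
# mat
mm=(g.max(2)<70); mm[:190]=False; mm[260:]=False; mm[:,:265]=False; mm[:,340:]=False
cs,_=cv2.findContours(mm.astype(np.uint8),0,2); cc=max(cs,key=cv2.contourArea); r=cv2.minAreaRect(cc); print(r)
for q in cv2.boxPoints(r): print(ray("top",*q,.004))
E
```

```text
bench z -0.0006362474006253449
cyl [0.514  0.2251 0.004 ] bush [0.6064 0.2177 0.02  ]
rack corner [0.7013 0.1349 0.085 ]
rack corner [0.432  0.1162 0.085 ]
rack corner [0.6846 0.3645 0.085 ]
rack corner [0.4157 0.3474 0.085 ]
1600
shaft 123 [ 0.6237 -0.0812] [-0.1112  0.9938] 96.3829445007768 0.034755423249126616
-0.19 65 -0.0261 0.0072 0.0478
-0.18 87 -0.0264 0.0066 0.0487
-0.17 39 -0.0265 -0.0126 0.0487
-0.16 53 -0.0261 0.025 0.0477
-0.15 73 -0.0265 0.0252 0.0499
-0.14 94 -0.0264 0.0253 0.0489
-0.13 68 -0.0271 0.0253 0.0486
-0.12 71 -0.027 0.0253 0.0477
-0.11 69 -0.0253 0.0253 0.0496
-0.1 92 -0.0266 0.0253 0.0477
-0.09 74 -0.026 0.0255 0.0473
-0.08 43 -0.0267 -0.0121 0.0489
-0.07 56 -0.0243 0.0231 0.0469
-0.06 99 -0.0243 0.0234 0.0431
-0.05 91 -0.0237 0.0235 0.0429
-0.04 85 -0.0233 0.0239 0.0418
-0.03 21 -0.0054 0.0051 0.0306
-0.02 21 -0.0064 0.0047 0.0348
-0.01 20 -0.0056 0.0051 0.0316
0.0 23 -0.006 0.0054 0.0316
0.01 21 -0.0057 0.005 0.0306
0.02 21 -0.0063 0.0053 0.0315
0.03 43 -0.0171 0.0162 0.0337
0.04 62 -0.0161 0.0166 0.0356
0.05 43 -0.0185 0.0167 0.0354
0.06 32 -0.0255 0.0233 0.0313
0.07 35 -0.0289 0.0288 0.0318
0.08 46 -0.0307 0.0296 0.0324
0.09 41 -0.0314 0.0311 0.0341
0.1 12 -0.0294 0.0299 0.033
-0.18995984546178607 0.10254946195372282
((301.5, 223.5), (45.0, 45.0), 90.0)
[ 0.5058 -0.0445  0.004 ]
[ 0.5025 -0.152   0.004 ]
[ 0.3965 -0.1452  0.004 ]
[ 0.3996 -0.0401  0.004 ]
```

Run:
```python
from h import *
t=cv2.imread("pics/top0.png")
c=(0.513,0.226)
print(proj("top",(*c,.004)),proj("top",(*c,.036)))
f=12
def crop(u,v,r=22): 
    return cv2.resize(t[v-r:v+r,u-r:u+r],None,fx=f,fy=f,interpolation=cv2.INTER_NEAREST)
a=crop(165,199)
for z,R,col in ((.004,.017,(255,0,0)),(.036,.013,(0,255,0))):
    pts=[[ (q+0.5-o)*f for q,o in zip(proj("top",(c[0]+R*np.cos(k),c[1]+R*np.sin(k),z)),(143,177))] for k in np.linspace(0,6.28,60)]
    b=a if z<.02 else b
    b=a.copy() if z<.02 else b
    cv2.polylines(b,[np.array(pts,np.int32)],True,col,1)
cv2.imwrite("pics/z1.png",np.hstack([b])); cv2.imwrite("pics/z2.png",crop(165,266))
```

```text
(np.float64(165.85054058273377), np.float64(201.4119508620421)) (np.float64(162.49661340912348), np.float64(199.44095618238782))
```

View pics/z1.png

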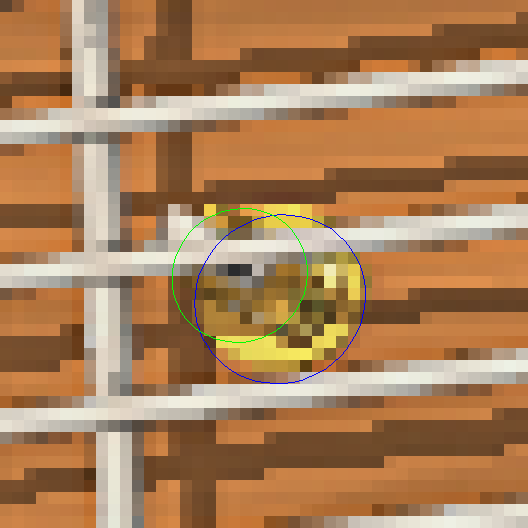

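View pics/z2.png

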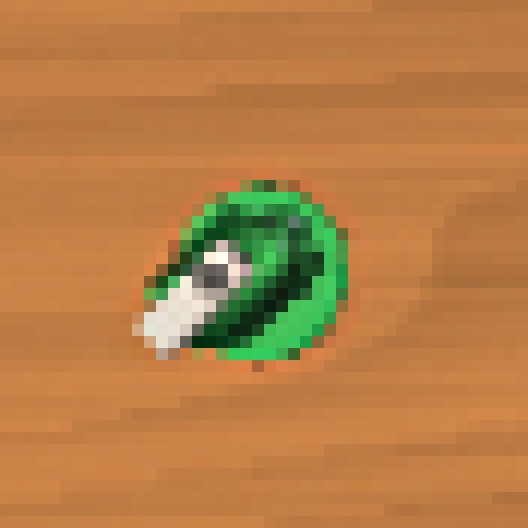

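```bash
cat >> h.py <<'E'
def R(deg,s=1):
    a=np.radians(deg); z=s*np.array([-np.sin(a),np.cos(a),0]); y=np.array([0,0,-1.]); return np.stack([np.cross(y,z),y,z],1)
def ax(deg): a=np.radians(deg); return np.array([np.cos(a),np.sin(a),0]),np.array([-np.sin(a),np.cos(a),0])
GRIP0=np.array([0.6378,-0.2069,0]); TH0=96.38
CYL=np.array([0.5145,0.2255,0]); MAT=np.array([0.451,-0.0955,0])
E
python3 - <<'E'
from h import *
np.set_printoptions(precision=3,suppress=True)
for s in (1,-1):
    print(s)
    pts=[(GRIP0,TH0,.12),(GRIP0,TH0,.008)]
    for th in (105,):
        x,y=ax(th)
        for b in (.215,.3,.36,.45): pts+= [(CYL-x*b,th,.01),]
    for th in (96,105,90):
        x,y=ax(th); pts+=[(MAT-x*.215,th,.012),(MAT-x*.32,th,.008)]
    for p,th,z in pts:
        q=p.copy();q[2]=z
        print(q,th,solver.inverse_kinematics(q,R(th,s)))
E
```

```text
1
[ 0.638 -0.207  0.12 ] 96.38 [-0.501  1.01   1.337  1.661 -1.014  1.325 -2.008]
[ 0.638 -0.207  0.008] 96.38 [-0.493  1.223  1.329  1.711 -1.248  1.297 -1.9  ]
[0.57  0.018 0.01 ] 105 [-0.949  1.127  1.332  1.969 -1.229  1.199 -1.978]
[ 0.592 -0.064  0.01 ] 105 [-0.783  1.152  1.331  1.906 -1.232  1.225 -1.867]
[ 0.608 -0.122  0.01 ] 105 [-0.666  1.175  1.331  1.845 -1.236  1.25  -1.804]
[ 0.631 -0.209  0.01 ] 105 [-0.494  1.214  1.329  1.726 -1.242  1.292 -1.737]
[ 0.473 -0.309  0.012] 96 [-0.344  1.117  1.332  1.981 -1.222  1.192 -1.523]
[ 0.484 -0.414  0.008] 96 [-0.138  1.195  1.33   1.8   -1.243  1.266 -1.472]
[ 0.507 -0.303  0.012] 105 [-0.357  1.142  1.332  1.919 -1.226  1.219 -1.432]
[ 0.534 -0.405  0.008] 105 [-0.159  1.223  1.329  1.713 -1.247  1.296 -1.414]
[ 0.451 -0.31   0.012] 90 [-0.338  1.098  1.333  2.024 -1.219  1.172 -1.584]
[ 0.451 -0.415  0.008] 90 [-0.127  1.173  1.331  1.862 -1.24   1.244 -1.51 ]
-1
[ 0.638 -0.207  0.12 ] 96.38 [-0.286  0.702  0.827  1.648 -0.579  1.053  0.831]
[ 0.638 -0.207  0.008] 96.38 [-0.13   0.784  0.575  1.688 -0.544  0.835  0.797]
[0.57  0.018 0.01 ] 105 [-0.413  0.614  0.419  1.939 -0.389  0.667  0.509]
[ 0.592 -0.064  0.01 ] 105 [-0.266  0.647  0.422  1.876 -0.393  0.701  0.647]
[ 0.608 -0.122  0.01 ] 105 [-0.194  0.686  0.462  1.817 -0.432  0.741  0.764]
[ 0.631 -0.209  0.01 ] 105 [-0.135  0.776  0.587  1.704 -0.552  0.833  0.963]
[ 0.473 -0.309  0.012] 96 [ 0.026  0.66   0.651  1.961 -0.599  0.72   1.146]
[ 0.484 -0.414  0.008] 96 [ 0.324  0.711  0.46   1.772 -0.433  0.76   1.111]
[ 0.507 -0.303  0.012] 105 [-0.055  0.722  0.732  1.903 -0.678  0.782  1.319]
[ 0.534 -0.405  0.008] 105 [ 0.179  0.794  0.615  1.692 -0.582  0.846  1.312]
[ 0.451 -0.31   0.012] 90 [ 0.095  0.615  0.576  2.002 -0.528  0.674  1.01 ]
[ 0.451 -0.415  0.008] 90 [ 0.367  0.675  0.437  1.833 -0.411  0.724  1.032]
```

Run:
```python
from h import *
np.set_printoptions(precision=4,suppress=True)
env.movel([.247,.601,.30],rate=.3); print(env.sense()["t"])
q=GRIP0.copy(); q[2]=.13; env.reach(q,R(TH0,-1)); s=env.sense(); print(s["t"],s["ee_pos"],s["joint_positions"])
p,d=viewer.read_camera("top"); cv2.imwrite("pics/t1.png",cv2.resize(p[90:200,230:410,::-1],None,fx=4,fy=4))
q[2]=.008; env.movel(q,rate=.12); s=env.sense(); print(s["t"],s["ee_pos"],s["wrist_force"])
```

```text
2.8583
6.05 [ 0.6382 -0.2058  0.1299] [-0.3508  0.7378  0.9429  1.6453 -0.6556  1.1053  0.8896]
7.2667 [ 0.6385 -0.2073  0.0089] [-0.688   0.1523  0.0687]
```

View pics/t1.png

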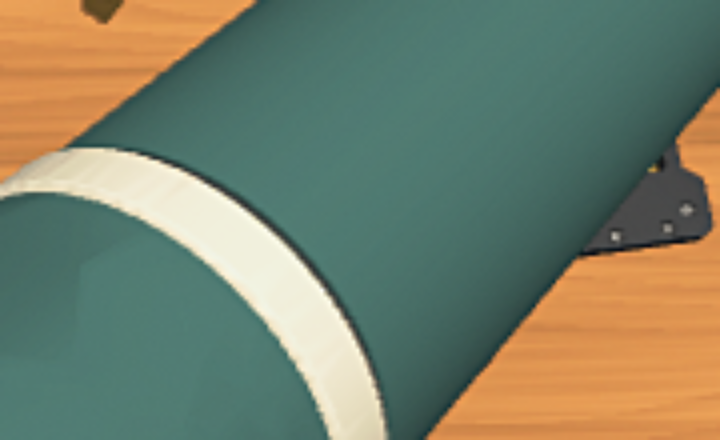

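Run:
```python
from h import *
np.set_printoptions(precision=4,suppress=True)
effector.grasp(squeeze=7); s=env.sense(); print(s["t"],s["ee_pos"],s["gripper_width"],s["wrist_force"])
p,d=viewer.read_camera("side"); cv2.imwrite("pics/s1.png",cv2.resize(p[60:300,60:400,::-1],None,fx=2.2,fy=2.2))
```

```text
7.9583 [ 0.6377 -0.2069  0.0081] 0.052231169295306586 [-1.8438  0.1403  1.6959]
```

View pics/s1.png

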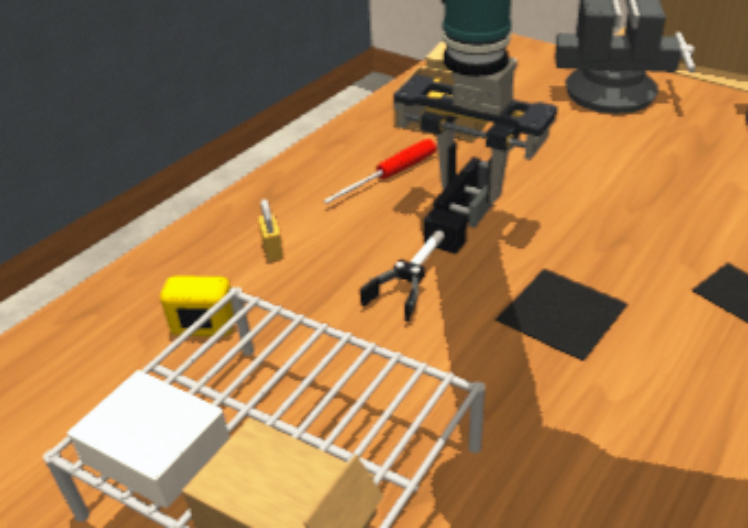

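Run:
```python
from h import *
np.set_printoptions(precision=4,suppress=True)
s=env.sense(); q=np.array(s["ee_pos"]); q[2]=.016; env.movel(q,rate=.05); s=env.sense(); print(s["t"],s["ee_pos"],s["gripper_width"],s["wrist_force"],s["moment"])
x,y=ax(105); q=CYL-x*.37-y*.004; q[2]=.016
env.movel(q,R(105,-1),rate=.1); s=env.sense(); print(s["t"],s["ee_pos"],s["gripper_width"],s["wrist_force"],s["moment"])
p,d=viewer.read_camera("side"); cv2.imwrite("pics/s2.png",cv2.resize(p[60:300,60:400,::-1],None,fx=2.2,fy=2.2))
p,d=viewer.read_camera("top"); cv2.imwrite("pics/t2.png",cv2.resize(p[80:260,90:390,::-1],None,fx=2.5,fy=2.5))
```

```text
8.3167 [ 0.6378 -0.2069  0.0161] 0.051703109965489005 [-0.2113 -0.4927 -2.3859] [-0.0678  0.0995 -0.0302]
9.2667 [ 0.6144 -0.1317  0.0163] 0.05185229868064599 [ 0.1289 -1.2269 -1.6226] [-0.1164  0.0556 -0.0167]
```

View pics/s2.png

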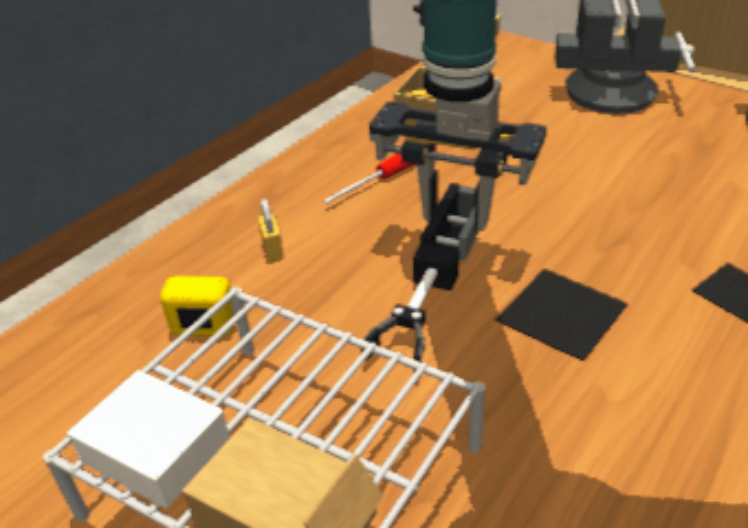

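View pics/t2.png

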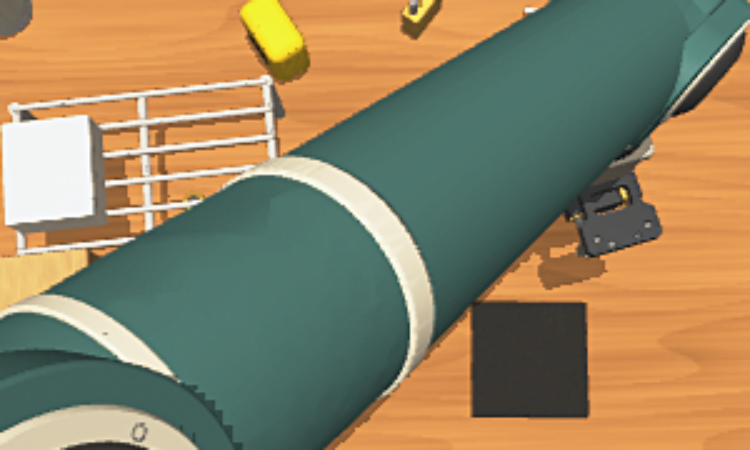

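Run:
```python
from h import *
np.set_printoptions(precision=4,suppress=True)
x,y=ax(105); q=CYL-x*.213-y*.003; q[2]=.013
env.movel(q,R(105,-1),rate=.08); s=env.sense(); print(s["t"],s["ee_pos"],s["gripper_width"],s["wrist_force"],s["moment"])
q[2]=.0082; env.movel(q,rate=.05); s=env.sense(); print(s["t"],s["ee_pos"],s["gripper_width"],s["wrist_force"],s["moment"])
p,d=viewer.read_camera("side"); cv2.imwrite("pics/s3.png",cv2.resize(p[150:350,60:310,::-1],None,fx=3,fy=3))
p,d=viewer.read_camera("top"); cv2.imwrite("pics/t3.png",cv2.resize(p[80:260,90:390,::-1],None,fx=2.5,fy=2.5))
print(search_frame("side","bush_mid"),tip_of("side","jaw_mid"))
```

```text
11.4833 [0.5726 0.02   0.013 ] 0.05194221443553021 [ 0.034   0.1016 -2.5005] [-0.0459  0.0726  0.0242]
11.7333 [0.5725 0.0203 0.008 ] 0.05191965470262743 [ 1.3357  0.0669 -2.057 ] [-0.1051 -0.0368 -0.037 ]
[{'at': [0.566, 0.0571, 0.029], 'score': 0.32}] []
```

View pics/s3.png

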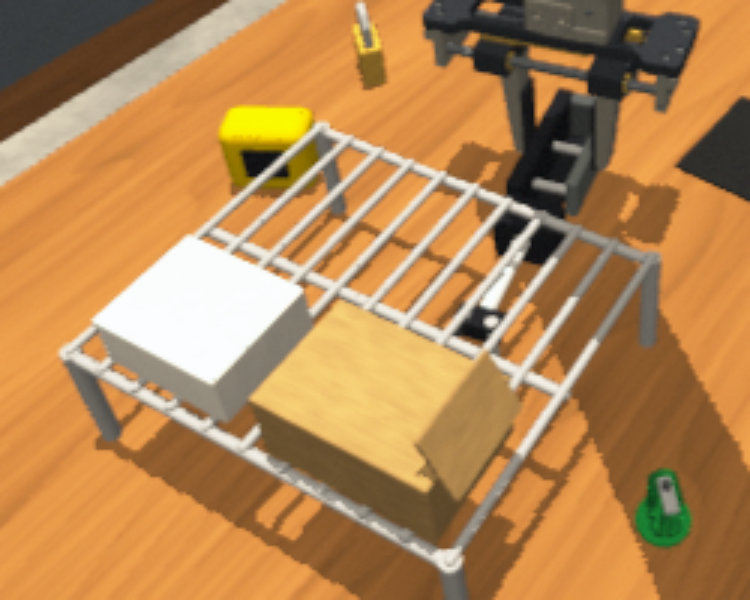

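View pics/t3.png

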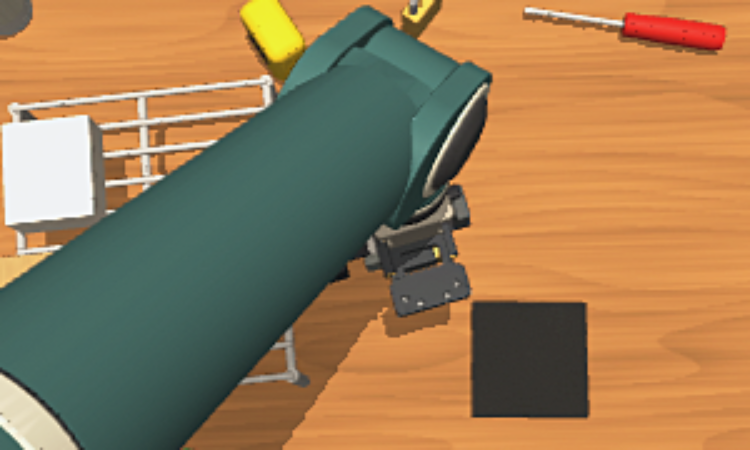

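Run:
```python
from h import *
np.set_printoptions(precision=4,suppress=True)
x,y=ax(105); w0=.052
base=CYL-x*.213; tr0=.006   # lateral start -3mm ~ travel 6mm compensated
for f in (10.5,12,13,14,16):
    effector.grasp(squeeze=f); s=env.sense(); tr=w0-s["gripper_width"]
    print(f,s["t"],"travel",tr,s["ee_pos"],s["wrist_force"],s["moment"])
    q=base-y*max(.003,tr/2); q[2]=.0082
    env.movel(q,rate=.05); s=env.sense(); print("   ",s["t"],s["gripper_width"],s["wrist_force"],s["moment"])
    if f>=14 and tr<prev+.0008: break
    prev=tr
```

```text
10.5 12.225 travel 0.005398031816942525 [0.5724 0.0206 0.0081] [ 0.2878 -0.0989 -3.5616] [-0.0489  0.0596  0.0026]
    12.475 0.04660639088543768 [-0.3663 -0.4274 -2.9548] [-0.1221  0.0103  0.0117]
12 12.7583 travel 0.010292766484325845 [0.5725 0.0206 0.0082] [ 0.8776  0.9404 -3.0515] [-0.1045  0.0784 -0.0273]
    13.0083 0.0413717041606995 [-0.4405 -0.2171 -3.3356] [-0.079   0.0841 -0.0031]
13 13.3 travel 0.012353731239100524 [0.5747 0.0211 0.0082] [ 0.1     0.5156 -2.5369] [-0.0313 -0.0226 -0.0948]
    13.55 0.039175051478778936 [ 0.3546 -0.4889 -2.9332] [-0.0985  0.0485 -0.0667]
14 13.7667 travel 0.013222251167489506 [0.5756 0.0213 0.0082] [-0.3312 -0.347  -2.9041] [-0.0302 -0.0079 -0.0093]
    14.0167 0.039355986136843726 [ 0.6439  0.5115 -2.1364] [-0.0558  0.1259  0.0052]
16 14.2333 travel 0.01315011544107278 [0.576  0.0215 0.0082] [-0.6268 -0.0979 -3.2848] [-0.0722  0.0869  0.0168]
    14.4833 0.03886122195059367 [-0.4892  1.0103 -3.4599] [-0.0684  0.0509  0.0194]
```

Run:
```python
from h import *
np.set_printoptions(precision=4,suppress=True)
x,y=ax(105)
for f in (20,25):
    effector.grasp(squeeze=f); env.pause(.1); s=env.sense(); print(f,s["t"],"travel",.052-s["gripper_width"],s["ee_pos"],s["wrist_force"],s["moment"])
env.pause(.25)
q=np.array(s["ee_pos"]); q[2]+=.006; env.movel(q,rate=.03); s=env.sense(); print(f,s["t"],"travel",.052-s["gripper_width"],s["ee_pos"],s["wrist_force"],s["moment"])
```

```text
20 14.8 travel 0.013265245059036972 [0.576  0.0214 0.0082] [-0.4666 -0.5456 -2.5126] [-0.0935  0.0812  0.0021]
25 15.1167 travel 0.013565249515847727 [0.5761 0.0215 0.0083] [ 0.9903 -0.1371 -1.403 ] [-0.0302  0.0838  0.0511]
25 15.7167 travel 0.013865715116904556 [0.5762 0.0214 0.0144] [ 0.3015 -0.4945 -3.4357] [-0.2797 -0.0613  0.0376]
```

Run:
```python
from h import *
np.set_printoptions(precision=4,suppress=True)
x,y=ax(105)
s=env.sense(); q=np.array(s["ee_pos"])-x*.20; q[2]=.017; env.movel(q,rate=.09); s=env.sense(); print(s["t"],"travel",.052-s["gripper_width"],s["ee_pos"],s["wrist_force"],s["moment"])
q[2]=.035; env.movel(q,rate=.06); env.pause(.25); s=env.sense(); print(s["t"],"travel",.052-s["gripper_width"],s["ee_pos"],s["wrist_force"],s["moment"])
p,d=viewer.read_camera("side"); cv2.imwrite("pics/s4.png",cv2.resize(p[100:280,150:350,::-1],None,fx=3.5,fy=3.3,interpolation=cv2.INTER_CUBIC)); np.save("pics/s4d.npy",d)
print(tip_of("side","cylinder_mid"),tip_of("side","jaw_mid"))
```

```text
18.0917 travel 0.013668589475340526 [ 0.6279 -0.1712  0.017 ] [ 0.567  -0.0142 -4.3644] [-0.3031 -0.0626 -0.0235]
18.7917 travel 0.01384484507250272 [ 0.6277 -0.1717  0.0347] [-0.2603  0.3117 -3.2466] [-0.3002 -0.0447  0.0692]
[{'at': [0.3593, 0.2301, 0.0195], 'score': 0.83}] [{'at': [0.5678, 0.0371, 0.0428], 'score': 0.86}]
```

View pics/s4.png

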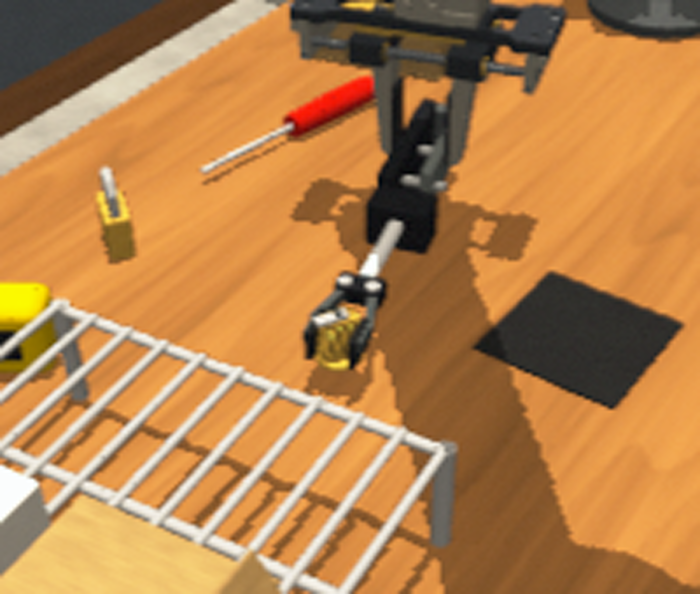

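Run:
```python
from h import *
np.set_printoptions(precision=4,suppress=True)
d=np.load("pics/s4d.npy"); W=cloud("side",d)
m=(np.abs(W[:,:,0]-.566)<.045)&(np.abs(W[:,:,1]-.036)<.045)&(W[:,:,2]>.012)
P=W[m]; v,u=np.nonzero(m); print(m.sum(),u.min(),u.max(),v.min(),v.max())
p=cv2.imread("pics/s4.png")
x,y=ax(105); o=np.array([.6277,-.1717,0])+y*.0069
L=(P-o)@x; T=(P-o)@y
pp=cv2.resize(p,(200,180))[v-100,u-150].astype(int)
yel=(pp[:,2]>120)&(pp[:,0]<pp[:,2]*.6)
Q=P[yel]; print(yel.sum(),"L",L[yel].min(),L[yel].max(),"T",T[yel].min(),T[yel].max(),"z",Q[:,2].min(),Q[:,2].max())
for z in np.arange(.02,.075,.005):
    k=(P[:,2]>=z)&(P[:,2]<z+.005)&yel
    if k.sum()>2: print(round(z,3),k.sum(),L[k].min(),L[k].max(),T[k].min(),T[k].max())
```

```text
437 237 259 183 211
125 L 0.20334892410634017 0.2335222916180793 T -0.012512158039726867 0.02307068096584317 z 0.02539114582478086 0.0627447233168742
0.025 27 0.21671660876727272 0.23133438739293008 -0.012512158039726867 0.017052135193607595
0.03 16 0.2204085398929308 0.23158429678378636 -0.010869513623457228 0.018351850790059614
0.035 10 0.21797367091479547 0.2335222916180793 -0.011651869265585557 0.018024219455234813
0.04 9 0.2216074033140875 0.22594917680106194 -0.010109922100157641 0.004457286115631996
0.045 11 0.2126800806939168 0.2272231237690097 -0.007029034714082107 0.02307068096584317
0.05 12 0.20334892410634017 0.22899316573072515 -0.009602781017193907 0.012759577401335438
0.055 16 0.2105404819455557 0.2289697745185858 -0.0059367541950778886 0.013849374722222458
0.06 24 0.20341305986350175 0.22625567523689263 -0.001776888640162258 0.012181443986418955
```

Run:
```python
from h import *
np.set_printoptions(precision=4,suppress=True)
x,y=ax(96); q=MAT-x*.215-y*.0069; q[2]=.045
env.movel(q,R(96,-1),rate=.09); s=env.sense(); print(s["t"],"travel",.052-s["gripper_width"],s["ee_pos"],s["wrist_force"],s["moment"])
q[2]=.020; env.movel(q,rate=.05); env.pause(.1); s=env.sense(); print(s["t"],"travel",.052-s["gripper_width"],s["ee_pos"],s["wrist_force"],s["moment"])
p,d=viewer.read_camera("side"); cv2.imwrite("pics/s5.png",cv2.resize(p[100:280,200:400,::-1],None,fx=3.5,fy=3.3,interpolation=cv2.INTER_CUBIC)); np.save("pics/s5d.npy",d)
W=cloud("side",d); m=(np.abs(W[:,:,0]-MAT[0])<.045)&(np.abs(W[:,:,1]-MAT[1])<.045)&(W[:,:,2]>.007)
yel=m&(p[:,:,0]>120)&(p[:,:,2]<.6*p[:,:,0]); P=W[yel]-MAT
print(yel.sum(),P.min(0),P.max(0)); lo=P[P[:,2]<P[:,2].min()+.006]; print(lo.min(0),lo.max(0))
```

```text
21.3333 travel 0.01390306591334143 [ 0.4807 -0.3083  0.0449] [-1.2081 -0.0174 -4.4815] [-0.3101  0.0072  0.0305]
22.0833 travel 0.013791751598547383 [ 0.4805 -0.3088  0.0202] [ 0.6201 -0.402  -3.4637] [-0.3128 -0.0058 -0.0279]
105 [-0.0121 -0.0277  0.011 ] [0.0191 0.0164 0.0485]
[-0.0111  0.0029  0.011 ] [0.0116 0.0164 0.0155]
```

View pics/s5.png

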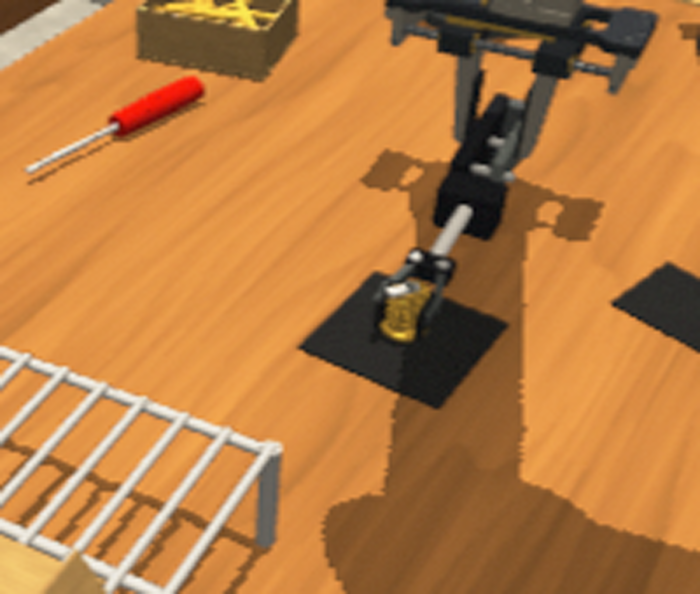

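Run:
```python
from h import *
np.set_printoptions(precision=4,suppress=True)
s=env.sense(); q=np.array(s["ee_pos"])
for z in (.0145,.0132,.0126,.0121,.0117,.0113):
    q[2]=z; env.movel(q,rate=.03); env.pause(.05); s=env.sense(); print(z,s["t"],s["ee_pos"],s["wrist_force"],s["moment"])
    if s["moment"][0]>-.05: break
env.pause(.15)
```

```text
0.0145 22.5167 [ 0.4805 -0.3087  0.0144] [-0.4816  0.433  -2.5029] [-0.1886  0.0506  0.0146]
0.0132 22.8167 [ 0.4806 -0.3089  0.0133] [ 0.4013 -1.3402 -2.2272] [-0.2129  0.0114 -0.0314]
0.0126 23.1167 [ 0.4806 -0.309   0.0127] [ 1.0317 -1.0355 -2.8211] [-0.119   0.0131 -0.0319]
0.0121 23.4167 [ 0.4806 -0.3089  0.0122] [ 0.7692 -1.0787 -2.4703] [-0.2331 -0.0696 -0.0491]
0.0117 23.7167 [ 0.4806 -0.3089  0.0118] [ 0.6286 -0.9969 -1.5655] [-0.1764 -0.0465 -0.0555]
0.0113 24.0167 [ 0.4806 -0.3088  0.0113] [ 1.0268 -1.8348 -1.9768] [-0.232  -0.0368 -0.0583]
```

Run:
```python
from h import *
np.set_printoptions(precision=4,suppress=True)
def av(n=8):
    F=[];M=[]
    for _ in range(n):
        env.pause(.02); s=env.sense(); F.append(s["wrist_force"]);M.append(s["moment"])
    return np.mean(F,0),np.mean(M,0),s["t"],s["gripper_width"]
print(av())
p,d=viewer.read_camera("side"); cv2.imwrite("pics/s6.png",cv2.resize(p[140:230,260:360,::-1],None,fx=7,fy=6.5,interpolation=cv2.INTER_CUBIC))
W=cloud("side",d); m=(np.abs(W[:,:,0]-MAT[0])<.045)&(np.abs(W[:,:,1]-MAT[1])<.045)&(W[:,:,2]>.001)
yel=m&(p[:,:,0]>120)&(p[:,:,2]<.6*p[:,:,0]); P=W[yel]-MAT
print(yel.sum(),P.min(0),P.max(0)); lo=P[P[:,2]<P[:,2].min()+.006]; print(lo.min(0),lo.max(0))
mat=(np.abs(W[:,:,0]-MAT[0])<.05)&(np.abs(W[:,:,1]-MAT[1]-.035)<.01); print("mat z",np.nanmedian(W[mat][:,2]))
```

```text
(array([ 0.4325, -1.1972, -1.5584]), array([-0.2095, -0.0341, -0.0552]), 24.3, 0.03839188371655555)
103 [-0.0112 -0.0096  0.0054] [0.0111 0.016  0.0424]
[-0.0106  0.0038  0.0054] [0.0111 0.016  0.0103]
mat z 0.004967319413110238
```

View pics/s6.png

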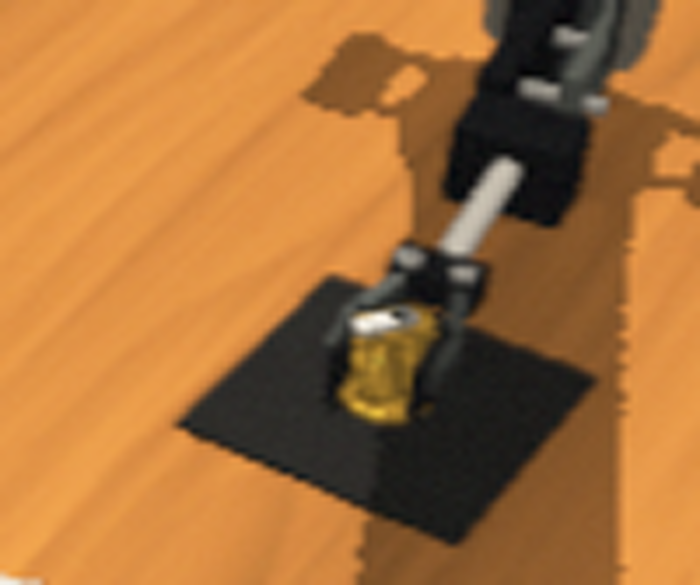

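Run:
```python
from h import *
np.set_printoptions(precision=4,suppress=True)
x,y=ax(96); s=env.sense(); b=np.array(s["ee_pos"]); tr0=.052-s["gripper_width"]
for f in (18,14,12,10.5,7):
    effector.grasp(squeeze=f); env.pause(.1); s=env.sense(); tr=.052-s["gripper_width"]
    print(f,s["t"],"travel",tr,s["ee_pos"],s["wrist_force"],s["moment"])
    if f<14: q=b+y*(tr0-tr)/2; q[2]=.012; env.movel(q,rate=.04)
s=env.sense(); print(s["t"],s["gripper_width"],s["ee_pos"],s["wrist_force"],s["moment"])
p,d=viewer.read_camera("side"); cv2.imwrite("pics/s7.png",cv2.resize(p[140:230,260:360,::-1],None,fx=7,fy=6.5,interpolation=cv2.INTER_CUBIC))
```

```text
18 24.6667 travel 0.013000127588897327 [ 0.4805 -0.3087  0.0112] [ 0.8027 -0.5702 -1.7316] [-0.2074  0.0261 -0.0507]
14 24.9833 travel 0.013094231467845378 [ 0.4804 -0.3086  0.0112] [ 0.0333  0.1308 -2.4986] [-0.0328  0.0382 -0.0424]
12 25.3583 travel 0.010238055107769553 [ 0.4805 -0.3087  0.0113] [-0.3722  0.2441 -2.8925] [-0.0216  0.0765 -0.0013]
10.5 26.0 travel 0.005354823277321216 [ 0.4787 -0.309   0.012 ] [-0.1491 -0.8625 -2.5514] [-0.0877  0.0603 -0.0008]
7 26.5667 travel 9.215125840040389e-05 [ 0.4763 -0.3093  0.012 ] [ 0.6821  0.0402 -2.0778] [-0.1287  0.0942 -0.0137]
26.8167 0.05172535530340387 [ 0.4734 -0.3096  0.012 ] [-0.2133 -0.2088 -3.1424] [-0.1025  0.0725  0.0087]
```

View pics/s7.png

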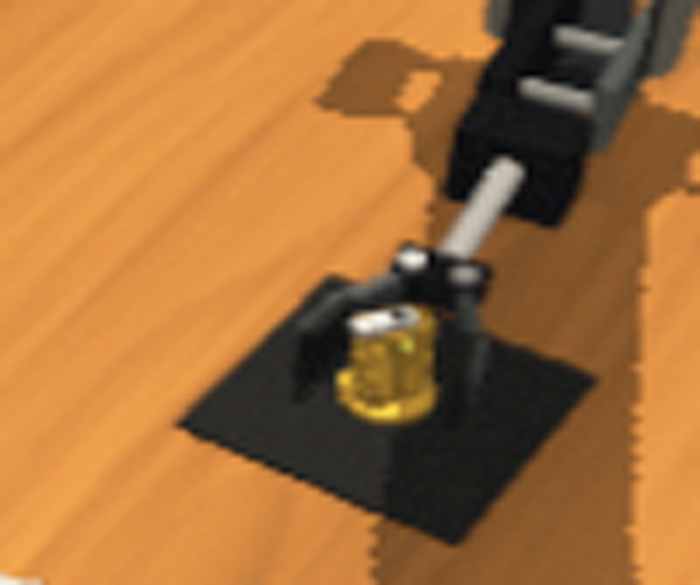

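Run:
```python
from h import *
np.set_printoptions(precision=4,suppress=True)
x,y=ax(96); s=env.sense(); q=np.array(s["ee_pos"])-x*.11; q[2]=.012
env.movel(q,rate=.08); s=env.sense(); print(s["t"],s["gripper_width"],s["ee_pos"],s["wrist_force"])
q[2]=.0080; env.movel(q,rate=.03); env.pause(.1); s=env.sense(); print(s["t"],s["gripper_width"],s["ee_pos"],s["wrist_force"])
effector.release(); env.pause(.1); q[2]=.16; env.movel(q,rate=.12); s=env.sense(); print(s["t"],s["ee_pos"],s["wrist_force"])
p,d=viewer.read_camera("side"); cv2.imwrite("pics/s8.png",cv2.resize(p[80:280,150:400,::-1],None,fx=3,fy=2.9,interpolation=cv2.INTER_CUBIC))
W=cloud("side",d); m=(np.abs(W[:,:,0]-MAT[0])<.045)&(np.abs(W[:,:,1]-MAT[1])<.045)
yel=m&(p[:,:,0]>120)&(p[:,:,2]<.6*p[:,:,0]); P=W[yel]-MAT
print(yel.sum(),P.min(0),P.max(0))
for n in ("cylinder_mid","reacher_grip","jaw_mid"): print(n,tip_of("side",n))
```

```text
28.3917 0.05169703049715476 [ 0.4852 -0.4183  0.0119] [-0.2588 -0.597  -3.3524]
28.775 0.051953273983590634 [ 0.4855 -0.4189  0.0081] [ 1.5047  0.6264 -1.2048]
31.025 [ 0.4847 -0.4186  0.1591] [ 0.1393  0.1721 -0.5635]
141 [-0.0175 -0.0138  0.0044] [0.0196 0.0159 0.0427]
cylinder_mid [{'at': [0.3585, 0.2325, 0.0194], 'score': 0.61}, {'at': [0.4504, -0.0948, 0.0197], 'score': 0.6}, {'at': [0.464, -0.204, 0.0189], 'score': 0.51}]
reacher_grip [{'at': [0.4868, -0.4182, 0.0254], 'score': 0.96}]
jaw_mid [{'at': [0.462, -0.2061, 0.0169], 'score': 0.96}, {'at': [0.7682, 0.1412, -0.0009], 'score': 0.23}]
```

View pics/s8.png

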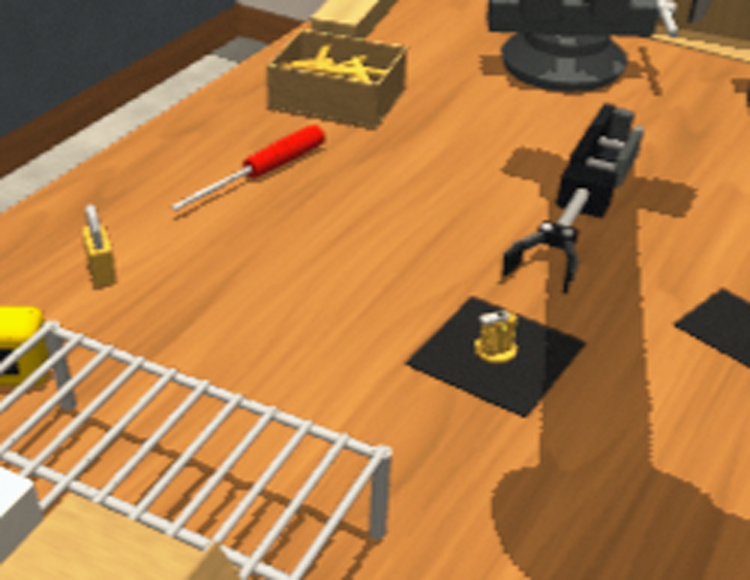

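Run:
```python
from h import *
p,d=viewer.read_camera("top"); print(search_frame("top","bush_mid")); print(env.sense()["t"])
cv2.imwrite("pics/t9.png",cv2.resize(p[80:290,80:400,::-1],None,fx=2.4,fy=2.4))
workorder.finish_job()
```

```text
[{'at': [0.4451, -0.2181, 0.0274], 'score': 0.7}, {'at': [0.6101, 0.2204, 0.0215], 'score': 0.62}]
31.325
the job is handed in; nothing more can be done
```

View pics/t9.png

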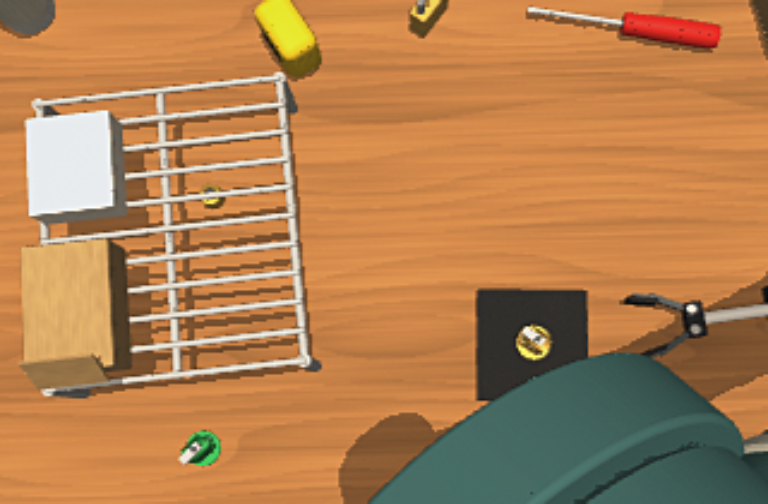

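I took the reacher by its grip at 7 N, slid its jaws in under the rack and squeezed in steps to 25 N. I then drew the lock cylinder out, carried it across, set it down on the larger mat, opened the jaws and backed the reacher off. The job was handed in at about 31.3 s; no verdict is reported.

**Last checks**
- **Cylinder:** it stands upright at about the middle of the mat, roughly 1 mm off-centre. Its foot reads about 4.4 mm and its top about 43 mm above the bench.
- **Reacher:** it lies flat and about 35 mm clear of the mat, with its grip point at 25 mm and `jaw_mid` at 17 mm above the bench.
- **Bush:** it still stands at its place; the network reads it within about 6 mm of its first reading, which is near the noise of the measurement.
- **Others:** the padlock, screwdriver, tape measure and green look-alike look unmoved in the pictures.

**What disagreed or could not be measured**
- The wrist moment stayed ambiguous while I lowered the cylinder onto the mat, so I judged the set-down by camera depth.
- In the last picture the network also labelled the reacher's jaws as a bush and as a cylinder; I took both as false reports.
- Jaw force was never read directly. About 6 N on each jaw is inferred from the trigger squeeze.

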